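# Blue light on, filter first

## Task

Get the bench ready for blue-light viewing: with the fingertips, push the orange-tabbed amber filter slide fully home into the white light base, and only then press the blue key on the grey lamp controller gently down to the bottom for a moment, let it spring back and withdraw. Leave the other three keys and everything else on the bench, the specimen block on the light base included, alone.

Things in the scene. Friction and masses are not known exactly. Their poses are not given: they have to be found in the camera images.
- light_base: white light base, a fixed box 160 x 160 x 45 high; origin at the centre of its underside on the bench, z up. Its x axis points from the face with the filter slot (at x = -80) into the box: the way in which the filter slide is pushed
- slide_tab (a point): centre of the outer face of the filter slide's upright orange tab, 35 above the bench; axes as the light base. The tab is 60 wide (y), 10 thick and reaches from 8 to 57 above the bench; the flat black frame with an amber window behind it runs into the slot. The outer face is at x = -150 in the light base's frame with the slide fully out and -90 when fully home (the tab then meets the box)
- filter_slide (a joint): how far the filter slide is pushed in, m: 0 fully out, 0.060 fully home against its stop. It starts between 0 and 0.025, drags with about 2 N and stays where it is left
- controller: grey lamp controller, a fixed box 110 (x) x 230 (y) x 40 high; origin at the centre of its underside, z up. Four round keys stand in a row along its y, 50 apart, in any order of colours
- key_blue_top (a point): centre of the top of the blue key, a round push key of diameter 28 on the controller, 64 above the bench when up (12 above the fixed black collar round it, diameter 44); moves down with the key; the key is pressed straight down
- key_blue (a joint): how far the blue key is pressed, m: 0 up, 0.008 fully down; a spring that needs about 4 N fully down pushes it up again when released
- key_white_top (a point): centre of the top of the white key, a round push key of diameter 28 on the controller, 64 above the bench when up (12 above the fixed black collar round it, diameter 44); moves down with the key; the key is pressed straight down
- key_white (a joint): how far the white key is pressed, m: 0 up, 0.008 fully down; a spring that needs about 4 N fully down pushes it up again when released
- key_green_top (a point): centre of the top of the green key, a round push key of diameter 28 on the controller, 64 above the bench when up (12 above the fixed black collar round it, diameter 44); moves down with the key; the key is pressed straight down
- key_green (a joint): how far the green key is pressed, m: 0 up, 0.008 fully down; a spring that needs about 4 N fully down pushes it up again when released
- key_red_top (a point): centre of the top of the red key, a round push key of diameter 28 on the controller, 64 above the bench when up (12 above the fixed black collar round it, diameter 44); moves down with the key; the key is pressed straight down
- key_red (a joint): how far the red key is pressed, m: 0 up, 0.008 fully down; a spring that needs about 4 N fully down pushes it up again when released
- specimen: white block 70 x 60 x 18 with a small brown fossil on top, lying on the light base; origin at the centre of its underside (leave alone)
- vial: small amber glass vial with black cap, diameter 25, height 55, standing on the bench; origin at the centre of its underside (leave alone)
- dish: closed clear round dish, diameter 90, height 16, on the bench; origin at the centre of its underside (leave alone)
- forceps: steel forceps 130 long, 6 high, lying along their own x; origin under the middle (leave alone)
- wash_bottle: white wash bottle with blue cap, diameter 62, 165 high with its spout; origin at the centre of its underside (leave alone)
- brush_cup: black cup of brushes and pens, diameter 80, 160 high with the brushes; origin at the centre of its underside (leave alone)
- slide_box: green box for glass slides, 80 x 100 x 32; origin at the centre of its underside (leave alone)

How it is judged:
By the outcome, as a careful person would: the job done as asked, in the order asked, and still so for the second after the job is handed in, with the robot touching nothing.
It also fails if it takes over 48 s, if anything falls off the work surface, if the arm or the gripper's body presses on something with over 40 N, if the wrist force passes 120 N, or if a joint passes its speed limit or range.

## Robot

A 6-joint arm with a two-finger parallel gripper is mounted at the origin on the work surface. World frame = base frame: x ahead of the robot, y to its left, z up, the work surface at z = 0. Lengths are in m, angles in rad, forces in N, time in s.
With the tool pointing down it reaches from about 0.25 to 0.725 m from the base axis. Payload 4 kg.
Tool frame: the origin (TCP) lies between the finger pads; the fingertips stand 8 mm ahead of it and the grasp point (between the pads) lies 11 mm behind it; z points along the fingers, y is the direction in which the jaws open and shut (so a half turn about z gives the same grasp; the last joint's range is limited). The gripper opens to 85 mm and grips with 20 to 120 N. Pads are 22 mm wide; open, the fingers measure 114 mm over their backs; the gripper's body (76 mm by 85 mm) begins 54 mm behind the grasp point. The pads swing forward as they close: fully open they stand 13 mm farther back than shut.
Start: joints at [1.305, 0.241, 0.005, 1.335, 0, 1.571], TCP at [0.131, 0.482, 0.239] pointing down, gripper open.
Joint ranges: [-2.72, 2.72], [-1.05, 1.87], [-1.09, 1.28], [-1.99, 2.15], [-1.42, 1.44], [-3.14, 3.14]. Speed limits (rad/s): [2.79, 2.79, 3.14, 3.14, 3.14, 3.14].

## Interface

Orientations are given as a unit quaternion [x, y, z, w].
In Python, from workcell import * gives the robot as it stands.
- The arm moves only by the tool send_rows, never from a script. Its argument "increments" is a list that holds one entry, the list of rows, each a list of 6 numbers: the shift along the tool's x, y, z in units of 50 mm (1.0 is 50 mm), then the turn, a rotation vector about the tool's x, y, z in units of 10 degrees (1.0 is 10 degrees). In form: [[[x, y, z, ax, ay, az], ...]]. A call has 1 to 8 rows; each row shifts and turns the commanded pose from where the row before left it, along the tool's axes as they then stand; what a row does not reach is not made up. A row lasts 1/8 s, in which the tool goes at most 62.5 mm and 10.7 degrees, less where a joint would pass 70% of its speed; a pose out of reach is approached as far as the arm can. A call with a number of a shift or a turn outside -1 to 1 is refused whole. A call with a gripper value outside its range is refused whole. "grip" is the closure, from 0 (fully open) to 1 (shut), set as the call begins (left out, the last holds). The fingers move at their own pace and stop on an object; the grip force is fixed at half the most. Time passes only in rows, so rows that do not move let the fingers close. It gives the time, the measured TCP pose, the force and the opening at its end, in the units of the state.
- get_obs(): the state, without advancing time (a new reading comes with each control period).
- camera(name): name is "side" or "top"; returns a dict with "color" (400x640x3 uint8, red, green, blue), "z_map" (400x640 float32, m along the optical axis (not along the pixel's ray), 0 where there is no reading), "intrinsics" (3x3 intrinsics, pixels), "pose" (4x4, takes a point from camera to world coordinates). Camera axes: x right, y down, z forward; pixel columns grow to the right and rows downward; lengths in m; the calibration is good to about 2 mm. A picture is of the moment at which its call begins.
- job_done(): hands the job in, once; it reports no verdict.
The state is a dict: "clock": time; "joint_pos": joint angles; "joint_vel": joint speeds; "tau": joint torques, N m; "eef_pos": TCP position; "tool_rot": TCP orientation; "ft_force": force on the tool from outside, world axes, zero at the start; "ft_torque": the same for the moment, N m; "grip_width": finger opening in m.
Only numpy, scipy, OpenCV 4.12 (cv2) and the standard library are available. Lean on these libraries where they do the work, as an engineer would, in place of code of your own. Each camera call takes 0.05 s, during which the arm holds its last target.

## Working session

There is one attempt and no reset: what is moved stays moved. The work goes in short steps, Python scripts to look and compute and a tool call to move; the robot and the scene stay as the last step left them, time stands still between calls to the robot, and variables do not carry over. Pictures are saved under pics/ and viewed, and the job is handed in when it is done.

Besides the shell and the picture viewer there is one more tool, called after "Request:" as a command line: name --argument value ..., lists and objects as JSON in quotes. send_rows: Moves the arm, as the interface text tells. Its arguments: {"type":"object","properties":{"increments":{"type":"array"},"grip":{"type":"number"}},"required":["increments"]}

```bash
mkdir -p pics; ls; python3 - <<'E'
from workcell import *
import cv2,numpy as np
o=get_obs();print({k:np.round(v,3) for k,v in o.items()})
for n in("top","side"):
    c=camera(n);cv2.imwrite(f"pics/{n}0.png",c["color"][:,:,::-1]);np.savez(f"{n}0.npz",**c)
    print(n,c["intrinsics"].round(1).tolist(),c["pose"].round(3).tolist())
E
```

```text
pics
{'clock': np.float64(0.0), 'joint_pos': array([ 1.305,  0.241,  0.004,  1.335, -0.   ,  1.571]), 'joint_vel': array([-0.   ,  0.001,  0.001, -0.001,  0.   ,  0.001]), 'tau': array([ 0.0000e+00, -3.7232e+01,  2.5241e+01,  1.7000e-02,  0.0000e+00,
        0.0000e+00]), 'eef_pos': array([0.131, 0.482, 0.238]), 'tool_rot': array([ 0.133,  0.991, -0.001, -0.   ]), 'ft_force': array([-0.671,  0.366, -0.317]), 'ft_torque': array([ 0.017, -0.004,  0.005]), 'grip_width': np.float64(0.085)}
top [[438.6, 0.0, 325.8], [0.0, 438.6, 205.5], [0.0, 0.0, 1.0]] [[0.025, -0.972, 0.234, 0.308], [-1.0, -0.025, 0.005, -0.083], [0.001, -0.234, -0.972, 1.304], [0.0, 0.0, 0.0, 1.0]]
side [[427.8, 0.0, 320.4], [0.0, 427.8, 201.9], [0.0, 0.0, 1.0]] [[0.906, -0.255, 0.339, 0.254], [-0.424, -0.536, 0.73, -0.777], [-0.005, -0.805, -0.593, 0.66], [0.0, 0.0, 0.0, 1.0]]
```

View pics/top0.png

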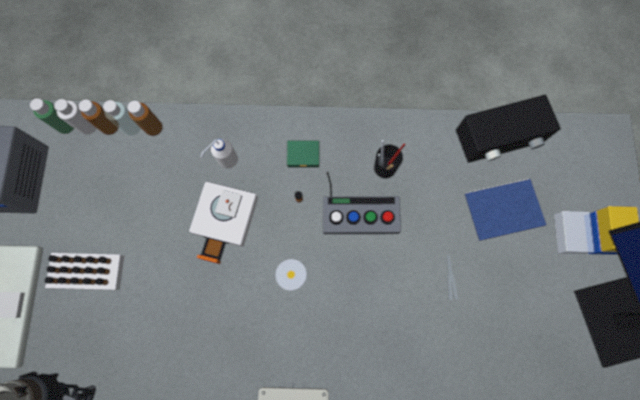

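View pics/side0.png

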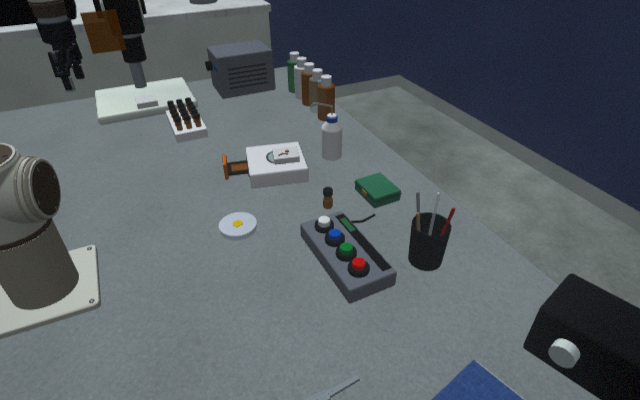

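The top picture shows the light base at about (223,213) with its orange tab at (210,260), and the controller with its keys at white (336,216), blue (353,216), green (371,216) and red (388,216). The side view shows the tab at (226,166) and blue at (335,237). Next I'll measure them.

```bash
cat > h.py <<'E'
import numpy as np,cv2
def cloud(c):
    K=c["intrinsics"];z=c["z_map"].astype(float);v,u=np.mgrid[:z.shape[0],:z.shape[1]]
    P=np.stack([(u-K[0,2])/K[0,0]*z,(v-K[1,2])/K[1,1]*z,z],-1)
    return P@c["pose"][:3,:3].T+c["pose"][:3,3]
def rayz(c,uv,h):
    K=c["intrinsics"];d=np.array([(uv[0]-K[0,2])/K[0,0],(uv[1]-K[1,2])/K[1,1],1])@c["pose"][:3,:3].T
    o=c["pose"][:3,3];return o+d*(h-o[2])/d[2]
E
python3 - <<'E'
from h import *
for n,box in(("top",(190,182,402,266)),("side",(215,140,400,300))):
    c=dict(np.load(n+"0.npz"));W=cloud(c);hsv=cv2.cvtColor(c["color"],cv2.COLOR_RGB2HSV)
    x0,y0,x1,y1=box;roi=np.zeros(W.shape[:2],bool);roi[y0:y1,x0:x1]=1
    H,S,V=[hsv[...,i].astype(int) for i in range(3)]
    M={"blue":(H>95)&(H<130)&(S>150)&(V>100),"green":(H>45)&(H<85)&(S>130)&(V>60),"red":((H<5)|(H>172))&(S>150)&(V>120),"orange":(H>5)&(H<16)&(S>180)&(V>150)}
    for k,m in M.items():
        m=m&roi;nn,l,st,ce=cv2.connectedComponentsWithStats(m.astype('uint8'))
        for i in range(1,nn):
            if st[i,4]>15:
                q=W[l==i];print(n,k,st[i],ce[i].round(1),"med",np.median(q,0).round(4),"min",q.min(0).round(3),"max",q.max(0).round(3),"ray64",rayz(c,ce[i],.064).round(4))
    # white top of the base
    m=roi&(W[...,2]>.040)&(W[...,2]<.050)&(V>150)&(S<40)
    nn,l,st,ce=cv2.connectedComponentsWithStats(m.astype('uint8'));i=1+st[1:,4].argmax()
    q=W[l==i];r=cv2.minAreaRect(q[:,:2].astype('float32'));print(n,"base",st[i],np.round(r[0],4),np.round(r[1],4),r[2],np.median(q[:,2]))
    m=roi&(W[...,2]>.034)&(W[...,2]<.045)&(W[...,1]<-.05)
    nn,l,st,ce=cv2.connectedComponentsWithStats(m.astype('uint8'));i=1+st[1:,4].argmax()
    q=W[l==i];r=cv2.minAreaRect(q[:,:2].astype('float32'));print(n,"ctl",st[i],np.round(r[0],4),np.round(r[1],4),r[2])
    im=c["color"][y0:y1,x0:x1,::-1];cv2.imwrite(f"pics/{n}crop.png",cv2.resize(im,None,fx=3.5,fy=3.5,interpolation=2))
E
```

```text
top blue [348 212  11  10  81] [353.1 216.3] med [ 0.5766 -0.1562  0.0641] min [ 0.563 -0.172  0.047] max [ 0.59  -0.142  0.072] ray64 [ 0.5762 -0.1564  0.064 ]
top green [366 212  10  10  82] [370.3 216.1] med [ 0.5781 -0.2055  0.063 ] min [ 0.565 -0.221  0.05 ] max [ 0.593 -0.194  0.07 ] ray64 [ 0.5779 -0.2063  0.064 ]
top red [383 212  10   9  75] [387.5 215.9] med [ 0.5796 -0.255   0.0635] min [ 0.568 -0.27   0.055] max [ 0.594 -0.242  0.07 ] ray64 [ 0.5797 -0.2558  0.064 ]
top orange [198 256  19   6  51] [207.6 258.3] med [0.4456 0.2554 0.0571] min [0.438 0.231 0.051] max [0.452 0.283 0.063] ray64 [0.4444 0.2533 0.064 ]
top base [ 190  182   66   63 2018] [0.5827 0.2278] [0.1594 0.1597] 77.30142974853516 0.04494323813164236
top ctl [ 322  196   79   37 2089] [ 0.5899 -0.181 ] [0.1107 0.2302] 1.4333312511444092
side blue [329 229  12   8  81] [334.5 232.5] med [ 0.5737 -0.159   0.0665] min [ 0.254 -0.777  0.063] max [ 0.587 -0.146  0.66 ] ray64 [ 0.5751 -0.1561  0.064 ]
side green [373 174   6   7  16] [375.8 176.1] med [0.7957 0.0369 0.0354] min [0.784 0.02  0.032] max [0.804 0
[... 339 characters left out ...]
4 [ 0.613  -0.1432  0.064 ]
side green [340 242  13  13 107] [345.7 247.2] med [ 0.5748 -0.2092  0.0659] min [ 0.563 -0.221  0.046] max [ 0.587 -0.173  0.07 ] ray64 [ 0.5751 -0.2075  0.064 ]
side red [352 258  14   9  99] [358.3 261.8] med [ 0.5768 -0.2573  0.0661] min [ 0.565 -0.271  0.064] max [ 0.59  -0.246  0.07 ] ray64 [ 0.5777 -0.2559  0.064 ]
side orange [223 155   3  10  28] [224.  159.2] med [0.4423 0.2562 0.0596] min [0.433 0.231 0.057] max [0.451 0.278 0.061] ray64 [0.4407 0.2473 0.064 ]
side base [ 246  141   62   35 1083] [0.5799 0.227 ] [0.1632 0.158 ] 77.23710632324219 0.047591478315172964
side ctl [ 300  211   97   82 2733] [ 0.5876 -0.1806] [0.1119 0.2336] 1.4461970329284668
```

View pics/topcrop.png

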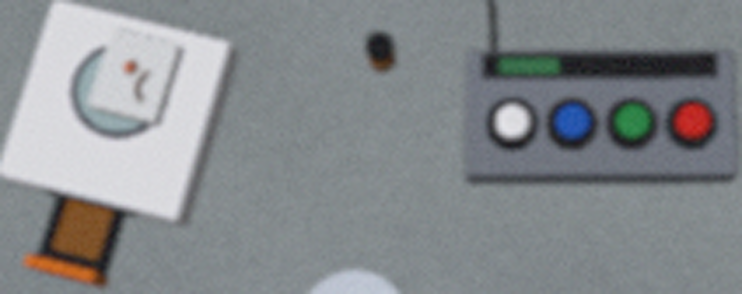

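View pics/sidecrop.png

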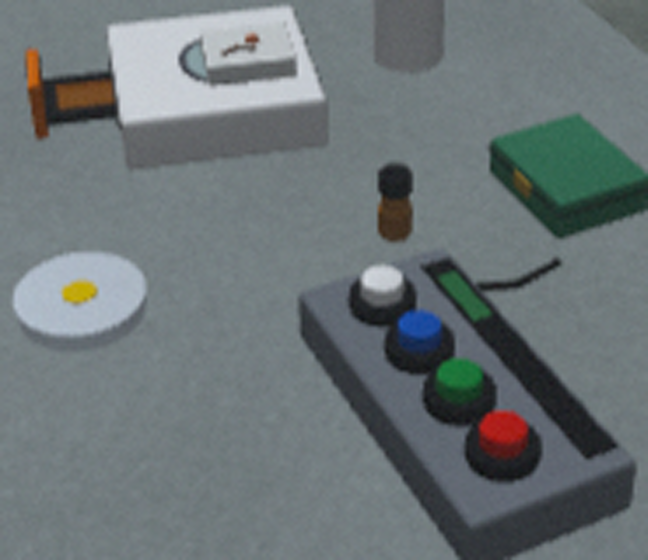

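```bash
cat >> h.py <<'E'
from scipy.spatial.transform import Rotation as R
def togo(o,p,yaw):
    "total shift (50mm units) in the goal tool axes and turn (10deg units); goal: pointing down, tool x at yaw deg"
    G=R.from_matrix(np.array([[np.cos(yaw),np.sin(yaw),0],[np.sin(yaw),-np.cos(yaw),0],[0,0,-1]]).T.T)
    C=R.from_quat(o["tool_rot"])
    return (G.inv().apply(np.array(p)-o["eef_pos"])/.05).round(2),(np.degrees((C.inv()*G).as_rotvec())/10).round(3)
B=np.array([.5815,.2275]);ex=np.array([np.cos(np.radians(-12.7)),np.sin(np.radians(-12.7))])
E
python3 - <<'E'
from workcell import *
from h import *
o=get_obs();p=B+ex*-.185;print(p,togo(o,[*p,.18],np.radians(167.3)))
E
```

```text
[0.40102611 0.26817155] (array([-6.2 , -2.98,  1.17]), array([-0.011, -0.   , -0.253]))
```

Request:
send_rows --increments '[[[0, 0, 0, 0, 0, -0.25], [-0.8, -0.4, 0, 0, 0, 0], [-0.9, -0.45, 0, 0, 0, 0], [-0.9, -0.45, 0.2, 0, 0, 0], [-0.9, -0.45, 0.2, 0, 0, 0], [-0.9, -0.45, 0.2, 0, 0, 0], [-0.9, -0.4, 0.2, 0, 0, 0], [-0.9, -0.4, 0.2, 0, 0, 0]]]' --grip 1

```text
clock: 1.1
eef_pos: [0.4016, 0.2665, 0.1887]
tool_rot: [0.111, 0.994, -0.0, -0.0]
ft_force: [0.4, 1.0, -0.5]
grip_width: -0.0003
```

```bash
python3 - <<'E'
from workcell import *
from h import *
o=get_obs();p=B+ex*-.185;print(o["clock"],o["eef_pos"],o["grip_width"],o["ft_force"],togo(o,[*p,.03],np.radians(167.3)))
E
```

```text
1.1 [0.40158217 0.26652183 0.18867232] -0.0003482824708899447 [ 0.35057342  0.95412434 -0.51174624] (array([0.02, 0.03, 3.17]), array([-0.002, -0.003, -0.003]))
```

Request:
send_rows --increments '[[[0.02, 0.03, 0.6, 0, 0, 0], [0, 0, 0.8, 0, 0, 0], [0, 0, 0.8, 0, 0, 0], [0, 0, 0.6, 0, 0, 0], [0, 0, 0.35, 0, 0, 0], [0, 0, 0, 0, 0, 0]]]'

```text
clock: 1.85
eef_pos: [0.3985, 0.2685, 0.0301]
tool_rot: [0.111, 0.994, -0.001, -0.002]
ft_force: [0.2, -0.4, -0.3]
grip_width: 0.0001
```

```bash
python3 - <<'E'
from workcell import *
from h import *
o=get_obs();p=B+ex*-.185;print(o["clock"],o["eef_pos"],o["ft_force"],togo(o,[*p,.03],np.radians(167.3)))
a=camera("top")["color"][150:300,160:300,::-1];b=camera("side")["color"][110:230,170:330,::-1]
f=lambda i:cv2.resize(i,(400,int(400*i.shape[0]/i.shape[1])),interpolation=2)
a,b=f(a),f(b);h=max(len(a),len(b));cv2.imwrite("pics/p1.png",np.hstack([cv2.copyMakeBorder(i,0,h-len(i),0,0,0) for i in(a,b)]))
E
```

```text
1.85 [0.39845912 0.26845149 0.03011991] [ 0.22562947 -0.39642899 -0.26643484] (array([-0.05,  0.01,  0.  ]), array([-0.019, -0.018, -0.003]))
```

View pics/p1.png

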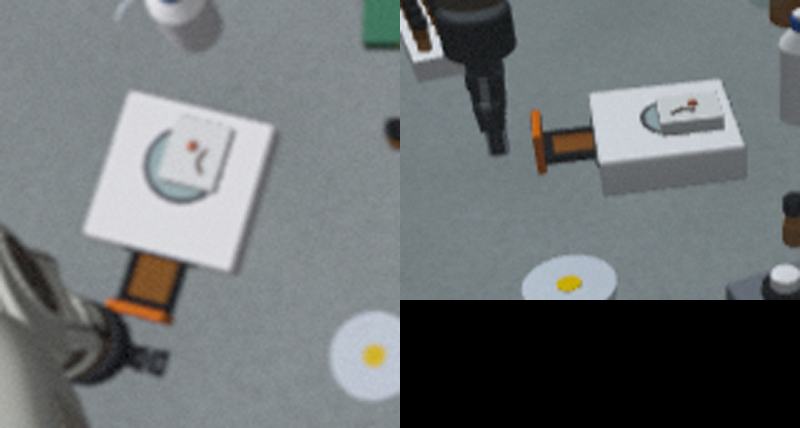

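```bash
python3 - <<'E'
from h import *
for n,o,s in(("top",(160,150),400/140),("side",(170,110),2.5)):
    c=dict(np.load(n+"0.npz"));T=np.linalg.inv(c["pose"])
    for p in([.3985,.2685,.022],[.3985,.2685,.055],[.4456-.0049,.2554+.0011,.035]):
        q=c["intrinsics"]@(T@[*p,1])[:3];print(n,p,((q[:2]/q[2]-o)*s).round())
E
```

```text
top [0.3985, 0.2685, 0.022] [128. 359.]
top [0.3985, 0.2685, 0.055] [119. 357.]
top [0.4407, 0.2565, 0.035] [140. 316.]
side [0.3985, 0.2685, 0.022] [ 98. 155.]
side [0.3985, 0.2685, 0.055] [ 93. 130.]
side [0.4407, 0.2565, 0.035] [136. 142.]
```

```bash
python3 - <<'E'
from workcell import *
from h import *
c=camera("top");W=cloud(c)
u0,v0=185,250
cv2.imwrite("pics/z1.png",cv2.resize(c["color"][v0:v0+45,u0:u0+60,::-1],None,fx=12,fy=12,interpolation=0))
for v in range(270,284,2): print(v,[(u,*(W[v,u]*1000).round().astype(int)) for u in range(198,222,3)])
c=camera("side");W=cloud(c);cv2.imwrite("pics/z2.png",cv2.resize(c["color"][120:185,185:255,::-1],None,fx=9,fy=9,interpolation=0))
for v in range(148,174,3): print(v,[(u,*(W[v,u]*1000).round().astype(int)) for u in range(196,218,2) if W[v,u,2]>.015])
E
```

```text
270 [(198, np.int64(399), np.int64(235), np.int64(208)), (201, np.int64(401), np.int64(233), np.int64(191)), (204, np.int64(403), np.int64(232), np.int64(166)), (207, np.int64(405), np.int64(232), np.int64(138)), (210, np.int64(308), np.int64(-83), np.int64(1304)), (213, np.int64(417), np.int64(252), np.int64(0)), (216, np.int64(418), np.int64(243), np.int64(0)), (219, np.int64(418), np.int64(233), np.int64(3))]
272 [(198, np.int64(395), np.int64(238), np.int64(199)), (201, np.int64(396), np.int64(234), np.int64(187)), (204, np.int64(398), np.int64(233), np.int64(162)), (207, np.int64(400), np.int64(231), np.int64(140)), (210, np.int64(404), np.int64(234), np.int64(98)), (213, np.int64(403), np.int64(224), np.int64(107)), (216, np.int64(402), np.int64(213), np.int64(118)), (219, np.int64(412), np.int64(234), np.int64(-1))]
274 [(198, np.int64(390), np.int64(238), np.int64(197)), (201, np.int64(391), np.int64(235), np.int64(181)), (204, np.int64(394), np.int64(235), np.int64(153)), (207, np.int64(395), np.int64(232), np.int64(137)), (210, np.int64(396), np.int64(226), np.int64(129)), 
[... 3470 characters left out ...]
 np.int64(75)), (212, np.int64(411), np.int64(265), np.int64(59))]
163 [(206, np.int64(393), np.int64(260), np.int64(57)), (208, np.int64(398), np.int64(259), np.int64(56)), (210, np.int64(404), np.int64(260), np.int64(55)), (212, np.int64(409), np.int64(261), np.int64(53))]
166 [(206, np.int64(392), np.int64(262), np.int64(47)), (208, np.int64(397), np.int64(260), np.int64(47)), (210, np.int64(402), np.int64(256), np.int64(48)), (212, np.int64(409), np.int64(266), np.int64(40))]
169 [(206, np.int64(391), np.int64(264), np.int64(37)), (208, np.int64(395), np.int64(258), np.int64(39)), (210, np.int64(400), np.int64(257), np.int64(38)), (212, np.int64(407), np.int64(268), np.int64(30))]
172 []
```

View pics/z1.png

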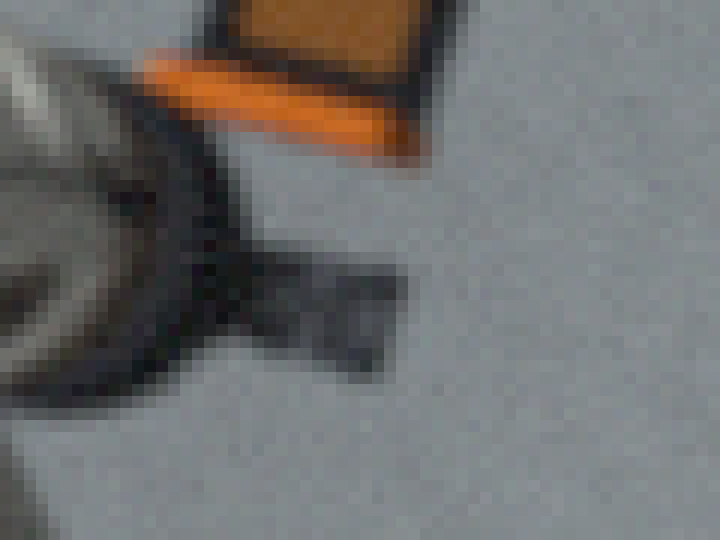

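View pics/z2.png

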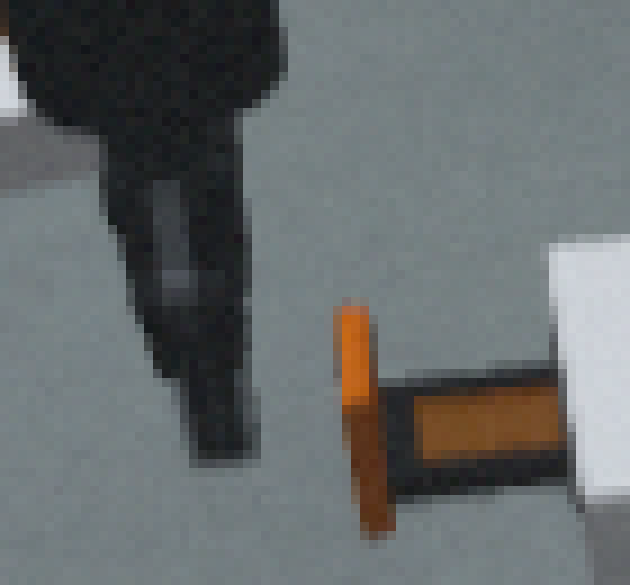

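The fingertip sits centred in front of the tab with about 30 mm of gap, and the slide hasn't been touched. Now I'll push along −x of the tool.

Request:
send_rows --increments '[[[-0.3, 0, 0, 0, 0, 0], [-0.3, 0, 0, 0, 0, 0], [-0.15, 0, 0, 0, 0, 0], [-0.15, 0, 0, 0, 0, 0], [-0.15, 0, 0, 0, 0, 0], [-0.15, 0, 0, 0, 0, 0], [-0.15, 0, 0, 0, 0, 0], [0, 0, 0, 0, 0, 0]]]'

```text
clock: 3.05
eef_pos: [0.4669, 0.2542, 0.0317]
tool_rot: [0.111, 0.994, -0.0, 0.001]
ft_force: [-0.9, -0.0, 0.3]
grip_width: 0.0002
```

```bash
cat > s.py <<'E'
from workcell import *
from h import *
o=get_obs();d=o["eef_pos"][:2]-B;print(o["clock"],o["eef_pos"].round(4),"F",o["ft_force"].round(2),"along",d@ex,"lat",d@[-ex[1],ex[0]])
E
python3 s.py
```

```text
3.05 [0.4669 0.2542 0.0317] F [-0.87 -0.    0.26] along -0.11768846394438728 lat 0.0008815966459892066
```

Request:
send_rows --increments '[[[-0.06, 0, 0, 0, 0, 0], [-0.06, 0, 0, 0, 0, 0], [-0.06, 0, 0, 0, 0, 0], [-0.04, 0, 0, 0, 0, 0], [-0.03, 0, 0, 0, 0, 0]]]'

```text
clock: 3.68
eef_pos: [0.478, 0.2516, 0.0317]
tool_rot: [0.111, 0.994, -0.0, -0.0]
ft_force: [-2.8, -0.1, 0.6]
grip_width: -0.0002
```

```bash
python3 s.py
```

```text
3.675 [0.478  0.2516 0.0317] F [-2.75 -0.1   0.61] along -0.10630102561141319 lat 0.0007920306983824022
```

Request:
send_rows --increments '[[[-0.03, 0, 0, 0, 0, 0], [-0.02, 0, 0, 0, 0, 0], [0, 0, 0, 0, 0, 0]]]'

```text
clock: 4.05
eef_pos: [0.4806, 0.2512, 0.0317]
tool_rot: [0.111, 0.994, -0.0, 0.0]
ft_force: [-1.1, -0.7, -0.8]
grip_width: 0.0001
```

Request:
send_rows --increments '[[[-0.03, 0, 0, 0, 0, 0], [0, 0, 0, 0, 0, 0]]]'

```text
clock: 4.3
eef_pos: [0.4818, 0.251, 0.0317]
tool_rot: [0.111, 0.994, -0.0, -0.0]
ft_force: [-1.9, -0.1, -0.2]
grip_width: -0.0
```

Request:
send_rows --increments '[[[-0.03, 0, 0, 0, 0, 0], [0, 0, 0, 0, 0, 0]]]'

```text
clock: 4.55
eef_pos: [0.4818, 0.2509, 0.0317]
tool_rot: [0.11, 0.994, 0.0, -0.002]
ft_force: [-7.1, 0.7, 3.2]
grip_width: 0.0001
```

Request:
send_rows --increments '[[[-0.03, 0, 0, 0, 0, 0], [0, 0, 0, 0, 0, 0]]]'

```text
clock: 4.8
eef_pos: [0.4817, 0.2509, 0.0317]
tool_rot: [0.11, 0.994, 0.0, -0.003]
ft_force: [-10.5, 2.4, 5.9]
grip_width: -0.0003
```

```bash
python3 s.py;  python3 - <<'E'
from workcell import *
from h import *
a=camera("top")["color"][150:300,160:300,::-1];b=camera("side")["color"][120:200,210:310,::-1]
f=lambda i:cv2.resize(i,(400,int(400*i.shape[0]/i.shape[1])),interpolation=2)
a,b=f(a),f(b);h=max(len(a),len(b));cv2.imwrite("pics/p2.png",np.hstack([cv2.copyMakeBorder(i,0,h-len(i),0,0,0) for i in(a,b)]))
E
```

```text
4.8 [0.4817 0.2509 0.0317] F [-10.54   2.39   5.88] along -0.10245585697949738 lat 0.0008680089083477312
```

View pics/p2.png

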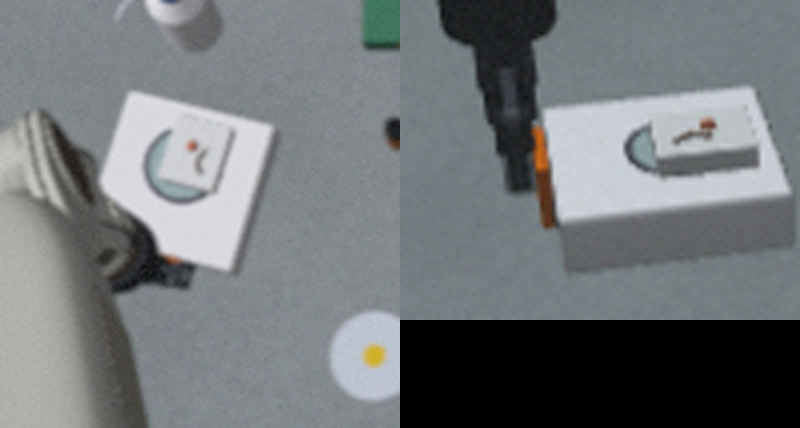

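The slide stopped under a rising force of about 10 N, and the tab at (545,180) in the side crop is flush with the box. I'll withdraw and check it.

Request:
send_rows --increments '[[[0.1, 0, 0, 0, 0, 0], [0.3, 0, 0, 0, 0, 0], [0.4, 0, 0, 0, 0, 0], [0, 0, -0.6, 0, 0, 0], [0, 0, -1, 0, 0, 0], [0, 0, -1, 0, 0, 0], [0, -0.8, -0.8, 0, 0, 0], [0, -0.9, 0, 0, 0, 0]]]'

```text
clock: 5.9
eef_pos: [0.4294, 0.177, 0.2057]
tool_rot: [0.11, 0.994, 0.002, 0.004]
ft_force: [0.8, -0.3, -1.0]
grip_width: 0.0
```

```bash
python3 s.py;  python3 - <<'E'
from workcell import *
from h import *
o=get_obs();print(togo(o,[.576,-.1563,.16],np.radians(167.3)))
for n in("top","side"):
    c=camera(n);W=cloud(c);hsv=cv2.cvtColor(c["color"],cv2.COLOR_RGB2HSV).astype(int);m=(hsv[...,0]>5)&(hsv[...,0]<16)&(hsv[...,1]>180)&(hsv[...,2]>150)
    D=W[...,:2]-B;m&=(abs(D[...,0])<.2)&(abs(D[...,1])<.1)&(D[...,0]<-.05);q=W[m];d=q[:,:2]-B;a=d@ex;print(n,m.sum(),"tab along",np.percentile(a,[2,50,98]),"lat",np.median(d@[-ex[1],ex[0]]),np.median(q[:,2]))
    cv2.imwrite(f"pics/{n}3.png",c["color"][:,:,::-1])
E
```

```text
5.9 [0.4294 0.177  0.2057] F [ 0.83 -0.25 -0.97] along -0.13725476131201514 lat -0.08266032565666301
(array([-4.33, -5.86,  0.91]), array([0.03 , 0.048, 0.008]))Traceback (most recent call last):
  File "<stdin>", line 6, in <module>
    return _quantile_unchecked(
        a, q, axis, out, overwrite_input, method, keepdims, weights)
    return _ureduce(a,
                    func=_quantile_ureduce_func,
    ...<5 lines>...
                    overwrite_input=overwrite_input,
                    method=method)
    r = func(a, **kwargs)
    result = _quantile(arr,
                       quantiles=q,
    ...<2 lines>...
                       out=out,
                       weights=wgt)
    slices_having_nans = np.isnan(arr[-1, ...])
                                  ~~~^^^^^^^^^
IndexError: index -1 is out of bounds for axis 0 with size 0
```

Request:
send_rows --increments '[[[-0.5, -0.8, 0, 0, 0, 0], [-0.6, -0.8, 0, 0, 0, 0], [-0.6, -0.8, 0, 0, 0, 0], [-0.6, -0.8, 0, 0, 0, 0], [-0.6, -0.8, 0.2, 0, 0, 0], [-0.6, -0.8, 0.2, 0, 0, 0], [-0.6, -0.8, 0.2, 0, 0, 0], [-0.2, -0.3, 0.2, 0, 0, 0]]]'

```text
clock: 6.95
eef_pos: [0.5727, -0.1612, 0.161]
tool_rot: [0.112, 0.994, -0.0, 0.0]
ft_force: [-0.4, -0.4, 0.4]
grip_width: -0.0004
```

```bash
python3 - <<'E'
from workcell import *
from h import *
o=get_obs();print(togo(o,[.576,-.1563,.09],np.radians(167.3)))
for n in("top","side"):
    c=camera(n);W=cloud(c);hsv=cv2.cvtColor(c["color"],cv2.COLOR_RGB2HSV).astype(int);m=(hsv[...,0]>5)&(hsv[...,0]<16)&(hsv[...,1]>170)&(hsv[...,2]>120)
    cv2.imwrite(f"pics/{n}3.png",c["color"][:,:,::-1])
    D=W[...,:2]-B;m&=(abs(D[...,0])<.2)&(abs(D[...,1])<.1)&(D[...,0]<-.05);q=W[m];d=q[:,:2]-B;a=d@ex
    if m.sum():print(n,m.sum(),"tab along",np.percentile(a,[2,50,98]),"lat",np.median(d@[-ex[1],ex[0]]),np.median(q[:,2]))
E
```

```text
(array([-0.04,  0.11,  1.42]), array([-0.002,  0.006, -0.019]))
top 46 tab along [-0.08837046 -0.08532882 -0.08240623] lat -0.0024444822828273284 0.05648398542821231
side 32 tab along [-0.09037442 -0.08658076 -0.08304493] lat -0.0071038910261815 0.059727807457782334
```

View pics/side3.png

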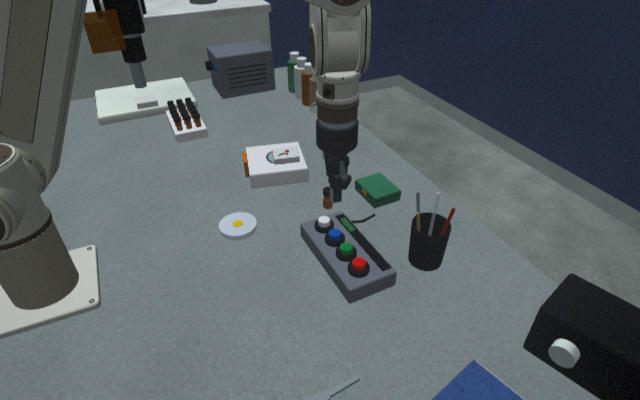

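View pics/top3.png

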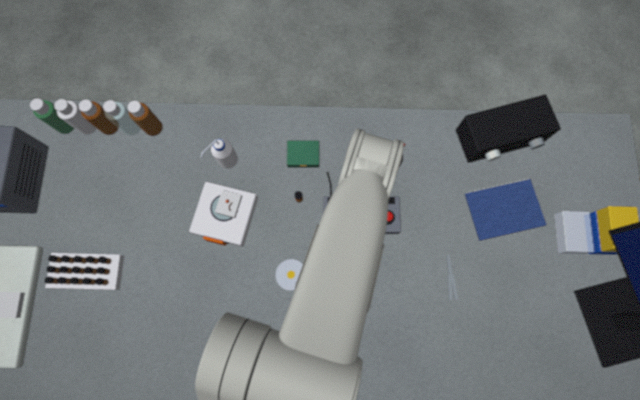

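The top view shows the slide home: tab centre at −85 mm, which is where it should be, and flush at (214,240). Next I'll lower over the blue key.

Request:
send_rows --increments '[[[-0.04, 0.11, 0, 0, 0, 0], [0, 0, 0.5, 0, 0, 0], [0, 0, 0.5, 0, 0, 0], [0, 0, 0.4, 0, 0, 0], [0, 0, 0, 0, 0, 0]]]'

```text
clock: 7.68
eef_pos: [0.5738, -0.1516, 0.091]
tool_rot: [0.11, 0.994, 0.0, -0.001]
ft_force: [-0.3, -0.6, 0.5]
grip_width: 0.0003
```

```bash
python3 - <<'E'
from workcell import *
from h import *
o=get_obs();print(o["eef_pos"],togo(o,[.576,-.1563,.072],np.radians(167.3)))
c=camera("side")
cv2.imwrite("pics/s4.png",cv2.resize(c["color"][150:310,280:410,::-1],None,fx=3.7,fy=3.7,interpolation=2))
E
```

```text
[ 0.57383145 -0.15156122  0.09100435] (array([-0.06, -0.08,  0.38]), array([ 0.003, -0.018,  0.012]))
```

View pics/s4.png

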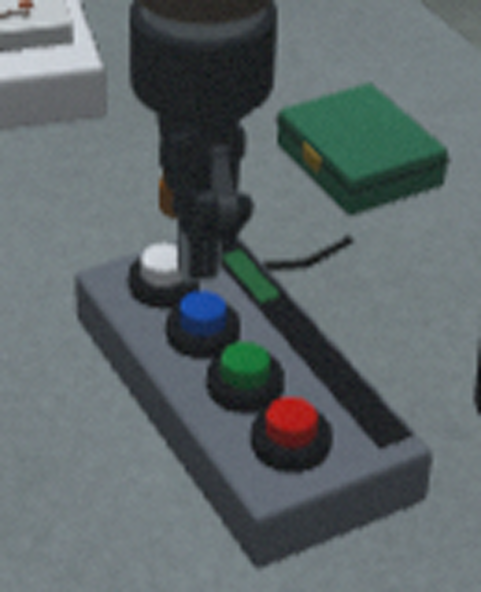

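The fingertips hover about 18 mm over the blue key, with the tip at (200,275) in the crop and the key at (204,310). I'll correct the small lateral offset and come down to just above it.

Request:
send_rows --increments '[[[-0.06, -0.08, 0.1, 0, 0, 0], [0, 0, 0.16, 0, 0, 0], [0, 0, 0, 0, 0, 0], [0, 0, 0, 0, 0, 0]]]'

```text
clock: 8.22
eef_pos: [0.577, -0.1586, 0.0788]
tool_rot: [0.111, 0.994, 0.0, -0.0]
ft_force: [0.2, 0.1, 0.5]
grip_width: 0.0001
```

```bash
python3 - <<'E'
from workcell import *
from h import *
o=get_obs();print(o["eef_pos"],o["ft_force"],togo(o,[.576,-.1563,.072],np.radians(167.3)))
E
```

```text
[ 0.57701099 -0.15861613  0.07881269] [0.20876239 0.11527352 0.47937243] (array([0.03, 0.04, 0.14]), array([ 0.   , -0.001, -0.004]))
```

Request:
send_rows --increments '[[[0.02, 0.04, 0.06, 0, 0, 0], [0, 0, 0.06, 0, 0, 0], [0, 0, 0.03, 0, 0, 0], [0, 0, 0, 0, 0, 0]]]'

```text
clock: 8.72
eef_pos: [0.5764, -0.1562, 0.0713]
tool_rot: [0.111, 0.994, 0.0, -0.0]
ft_force: [0.2, 0.3, 1.7]
grip_width: -0.0
```

Request:
send_rows --increments '[[[0, 0, 0.04, 0, 0, 0], [0, 0, 0.03, 0, 0, 0], [0, 0, 0, 0, 0, 0]]]'

```text
clock: 9.1
eef_pos: [0.5766, -0.1563, 0.0679]
tool_rot: [0.111, 0.994, 0.0, 0.0]
ft_force: [-0.4, 0.4, 3.3]
grip_width: 0.0003
```

Contact is as expected, so I'll continue gently toward a TCP height of about 0.064.

Request:
send_rows --increments '[[[0, 0, 0.03, 0, 0, 0], [0, 0, 0.03, 0, 0, 0], [0, 0, 0, 0, 0, 0]]]'

```text
clock: 9.48
eef_pos: [0.5766, -0.1563, 0.0648]
tool_rot: [0.111, 0.994, 0.0, 0.0]
ft_force: [-0.6, 0.4, 4.1]
grip_width: -0.0002
```

Request:
send_rows --increments '[[[0, 0, 0.02, 0, 0, 0], [0, 0, 0, 0, 0, 0]]]'

```text
clock: 9.72
eef_pos: [0.5766, -0.1563, 0.0641]
tool_rot: [0.111, 0.994, 0.0, 0.0]
ft_force: [-0.8, 0.7, 4.1]
grip_width: -0.0001
```

Request:
send_rows --increments '[[[0, 0, 0.02, 0, 0, 0], [0, 0, 0, 0, 0, 0]]]'

```text
clock: 9.98
eef_pos: [0.5767, -0.1563, 0.064]
tool_rot: [0.111, 0.994, -0.0, 0.0]
ft_force: [-3.7, 1.8, 8.8]
grip_width: -0.0004
```

The key bottomed at 0.064 with the force rising to 8.8 N. I'll release straight up.

Request:
send_rows --increments '[[[0, 0, -0.1, 0, 0, 0], [0, 0, -0.2, 0, 0, 0], [0, 0, -0.6, 0, 0, 0], [0, 0, -1, 0, 0, 0], [0, 0, -1, 0, 0, 0], [0.8, 0.6, 0, 0, 0, 0], [1, 0.7, 0, 0, 0, 0], [0.9, 0.6, 0, 0, 0, 0]]]'

```text
clock: 10.98
eef_pos: [0.4644, -0.033, 0.2078]
tool_rot: [0.111, 0.994, -0.0, -0.0]
ft_force: [0.2, 0.9, 0.2]
grip_width: 0.0
```

Request:
send_rows --increments '[[[0.3, 0.2, 0, 0, 0, 0], [0, 0, 0, 0, 0, 0], [0, 0, 0, 0, 0, 0], [0, 0, 0, 0, 0, 0]]]'

```text
clock: 11.48
eef_pos: [0.4543, -0.0218, 0.2076]
tool_rot: [0.112, 0.994, -0.0, 0.0]
ft_force: [-0.0, -0.0, -0.5]
grip_width: 0.0
```

```bash
python3 - <<'E'
from workcell import *
from h import *
o=get_obs();print(o["clock"],o["eef_pos"],o["ft_force"])
for n in("top","side"):
    c=camera(n);W=cloud(c);hsv=cv2.cvtColor(c["color"],cv2.COLOR_RGB2HSV).astype(int);H,S,V=[hsv[...,i] for i in range(3)]
    cv2.imwrite(f"pics/{n}5.png",c["color"][:,:,::-1])
    D=W[...,:2]-[.578,-.18]
    near=(abs(D[...,0])<.025)&(abs(D[...,1])<.12)
    for k,m in {"blue":(H>95)&(H<130)&(S>150)&(V>100),"green":(H>45)&(H<85)&(S>130)&(V>60),"red":((H<5)|(H>172))&(S>150)&(V>120),"white":(S<40)&(V>170)}.items():
        m=m&near
        if m.sum(): print(n,k,m.sum(),np.median(W[m],0).round(4))
    m=(H>5)&(H<16)&(S>170)&(V>120);D=W[...,:2]-B;m&=(abs(D[...,0])<.2)&(abs(D[...,1])<.1)&(D[...,0]<-.05)
    if m.sum(): print(n,"tab",np.median((W[m][:,:2]-B)@ex))
    old=np.load(n+"0.npz")["z_map"];d=abs(old-c["z_map"])>.02
E
```

```text
11.475 [ 0.45433775 -0.02175193  0.20761729] [-0.04771025 -0.00263341 -0.46044124]
top blue 77 [ 0.5767 -0.1563  0.0633]
top green 81 [ 0.5783 -0.2065  0.0631]
top red 76 [ 0.5794 -0.256   0.0636]
top white 63 [ 0.5756 -0.1069  0.0633]
top tab -0.08538638828087335
side blue 81 [ 0.573  -0.1593  0.0666]
side green 112 [ 0.5741 -0.2102  0.0662]
side red 99 [ 0.5761 -0.2578  0.0663]
side white 65 [ 0.5729 -0.1082  0.0666]
side tab -0.08657829742420964
```

View pics/side5.png

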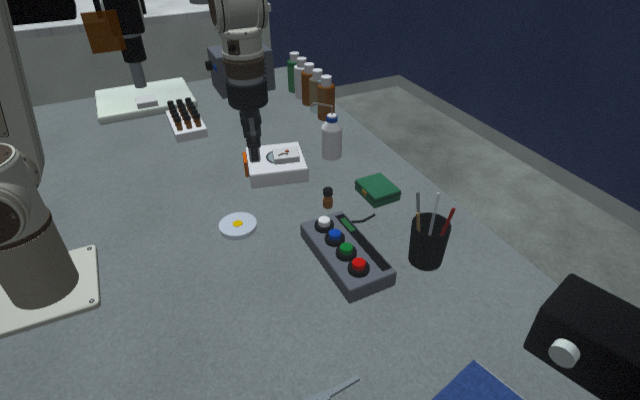

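The picture shows all four keys up, with blue at (335,235). The tab is flush at (246,162), the other objects look unmoved and the arm is clear at a height of 0.2 m.

```bash
python3 -c "
from workcell import *
print(job_done())"
```

```text
the job is handed in; nothing more can be done
None
```

I pushed the amber filter slide fully home with the shut fingertips, then pressed the blue key to the bottom, let it spring back and withdrew. The job was handed in at about 11.5 s.

- **Slide:** it stopped against rising force, about 11–12 N in total. Afterwards the cameras put the tab centre at −85 mm (top) and −87 mm (side) in the base frame, against the −85 mm expected when home. I took one of these checks before pressing the key and one after.
- **Blue key:** it bottomed 8 mm down, about 4 N on the spring and 9 N vertical (10 N in total) at the stop.
- **Final check:** all four keys read the same height in each camera, 63–64 mm in the top view. The side camera reads about 2–3 mm high throughout, which is roughly its calibration error. In the last side picture nothing else looked moved. The arm was clear, with wrist force near zero.

No check failed. One top-view check of the tab found nothing at first because the arm was in the way; I repeated it once the view was clear.

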